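Close the filter housing over the clean cassette

TASK

Put the loose blue cover plate on the bay of the twin filter housing that holds the clean white cassette, so that both of that bay's brass pins come up through the plate's slots and the plate lies flat on the rim (the pins are on an adjustable carriage whose setting nobody has measured, so feel for them). Lower it: never let it drop or move faster than 0.35 m/s close over the housing, nor press with more than 100 N. Leave the bay with the brown used cassette open, and do not disturb the cassettes or the other things on the counter.

Things in the scene. Friction and masses are not known exactly. Their poses are not given: they have to be found in the camera images.
- cover: Loose blue cover plate, 150 (x) x 124 (y) x 6 mm, 0.3 kg, flat on the counter. A white grip fin on its middle is 16 mm thick (x), 70 mm long (y); its top is 40 mm above the plate's underside. Two slots go through at x = 0, y = +48 and -48 mm, each 12 (x) x 15.5 mm (y). The plate is the same turned half round. Origin: centre of the underside, z up.
- housing: Grey twin housing fixed to the counter, 160 (x) x 264 mm (y), rim 60 mm high. Two open bays, centres at x = 0, y = +68 and -68 mm. Each has two upright brass pins, 9 mm thick, tips slightly tapered, tops 13.5 mm above the rim: see the bay points. A plate that misses the pins rests 13.5 mm too high on their tops. Origin: centre of the underside, z up.
- bay_left (a point): Centre of the +y bay at rim height, axes as the housing's. Its two pins stand 48 mm to the +y and -y side of this point, both shifted alike along x by an unmeasured amount between -14 and +14 mm (they sit on one stiff steel U-shaped carriage, its cross bar 97 mm out to -x).
- bay_right (a point): Centre of the -y bay at rim height, axes as the housing's. Its two pins stand 48 mm to the +y and -y side of this point, both shifted alike along x by an unmeasured amount between -14 and +14 mm, different from the other bay's.
- clean_cassette: Clean filter cassette, black frame with white pleats, 108 mm (x) by 64 mm (y) by 31 mm high, loose in one of the two bays, with its top below the rim. Origin: centre of its underside. The bay it is in is the one to cover.
- used_cassette: Used filter cassette, same size, black frame with dark brown pleats, in the other bay, which stays open. Origin: centre of its underside.
- spare_cassette: Bystander: spare cassette of the same kind lying on the counter, black frame and white pleats, 108 by 64 by 31 mm. Origin: centre of its underside.
- cyclone_cap: Bystander: round yellow cyclone cap, 120 mm wide, 85 mm high. Origin: centre of its underside.
- clear_bin: Bystander: transparent open dust bin, 160 mm (x) by 200 mm (y) by 140 mm high, red latch on its front. Origin: centre of its underside.
- saucer: Bystander: white ceramic saucer, 136 mm wide, 20 mm high. Origin: centre of its underside.
- spudger: Bystander: flat black plastic spudger, 150 mm long (x), 14 mm wide, 7 mm thick. Origin: underside, near its middle.
- bottle: Bystander: white bottle with blue cap, 66 mm wide, 190 mm high. Origin: centre of its underside.

How it is judged:
At the end, for the whole second after the job is handed in: The cover lies grip up, released and at rest on the bay of the clean white cassette, its pins through the slots: underside within 2.5 mm of the rim's height, tilt under 0.04 rad, square to the housing within 0.1 rad, centre within 30 mm of the clean cassette (z of cover in the frame of housing between 0.0565 and 0.0625 m and angle between cover's own z axis and vertical below 0.04 rad and angle between the x axis of cover and the x axis of housing, either way round below 0.1 rad and horizontal distance between cover and clean_cassette below 0.03 m and linear speed of cover below 0.01 m/s); the robot touches nothing.
It fails at once if the cover is pressed or dropped on the housing or its pins with more than 100 N (contact force between cover and housing above 100 N).
It fails at once if the cover is dropped (or moves at over 0.35 m/s) with its underside less than 40 mm above the rim, over the bay to be covered (horizontal distance between cover and clean_cassette below 0.1 m and z of cover in the frame of housing between 0.05 and 0.1 m and linear speed of cover above 0.35 m/s).
It fails at once if the cover is set down on the bay of the used cassette (horizontal distance between cover and used_cassette below 0.05 m and z of cover in the frame of housing below 0.076 m).
It fails at once if a cassette in the housing is moved by more than 15 mm (distance of any of clean_cassette, used_cassette from where it was at the start of the episode above 0.015 m).
It fails at once if a bystander (spare cassette, cyclone cap, bin, saucer, spudger, bottle) is moved by more than 30 mm (distance of any of spare_cassette, cyclone_cap, clear_bin, saucer, spudger, bottle from where it was at the start of the episode above 0.03 m).
It also fails if it takes over 48 s, if anything falls off the work surface, if the arm or the gripper's body presses on something with over 40 N, if the wrist force passes 120 N, or if a joint passes its speed limit or range.

ROBOT

A 6-joint arm with a two-finger parallel gripper is mounted at the origin on the work surface. World frame = base frame: x ahead of the robot, y to its left, z up, the work surface at z = 0. Lengths are in m, angles in rad, forces in N, time in s.
With the tool pointing down it reaches from about 0.35 to 0.975 m from the base axis. Payload 4.9 kg.
Tool frame: the origin (TCP) lies midway between the tips of the shut fingers; the grasp point (between the pads) lies hold_point_z behind it (hold_point_z is the distance from the TCP to the grasp point, in m); z points along the fingers, y is the line along which they close (so a half turn about z gives the same grasp; the last joint's range is limited). The gripper opens to 85 mm and grips with 20 to 120 N. Pads are 22 mm wide; open, the fingers measure 114 mm over their backs; the gripper's body (76 mm by 85 mm) begins 54 mm behind the grasp point. The pads swing forward as they close: fully open they stand 13 mm farther back than shut.
Start: joints at [1.178, 0.053, 1.613, -0, 1.476, -0.119], TCP at [0.169, 0.602, 0.21] pointing down, gripper open.
Joint ranges: [-3.01, 3.01], [-1.01, 2.22], [0.06, 2.58], [-1.02, 4.17], [0.09, 2.62], [-3.14, 3.14]. Speed limits (rad/s): [2.57, 2.57, 3.14, 3.14, 3.14, 3.14].

INTERFACE

Orientations are given as a unit quaternion [w, x, y, z].
In Python, from rig import * gives the robot as it stands. The module is installed in compiled form; this text tells all that it offers.
- The arm moves only by the tool servo_tool, never from a script. Its argument "increments" is a list of rows, each an object of numbers: "grip": the closure, from -1 (fully open) to 1 (shut); "tx", "ty", "tz": the shift along the tool's x, y, z in cm; "wx", "wy", "wz": the turn, a rotation vector about the tool's x, y, z in rad. In form: [{"grip": .., "tx": .., "ty": .., "tz": .., "wx": .., "wy": .., "wz": ..}, ...]. A call has 1 to 12 rows; each row shifts and turns the commanded pose from where the row before left it, along the tool's axes as they then stand; what a row does not reach is not made up. A row lasts 1/10 s, in which the tool goes at most 50 mm and 8.59 degrees, less where a joint would pass 70% of its speed; a pose out of reach is approached as far as the arm can. A call is refused whole if a number of a shift passes 5 or a number of a turn 0.15, either way. A call with a gripper value outside its range is refused whole. The fingers move at their own pace and stop on an object; "grip_force" is the grip in N (left out, the last holds). Time passes only in rows, so rows that do not move let the fingers close. It gives the time, the measured TCP pose, the force, the opening and the grip force at its end, in the units of the state.
- observe(): the state, without advancing time (a new reading comes with each control period).
- read_camera(name): name is "side" or "top"; returns a dict with "color" (480x640x3 uint8, red, green, blue), "fov_y" (degrees; the focal length in pixels is half the picture's height over the tangent of half this angle, whatever the lens; pixels are square), "cx", "cy" (the principal point, pixels), "extrinsics" (4x4, takes a point from camera to world coordinates). Camera axes: x right, y up, looking along -z (the intrinsics and any distortion apply to the point x, -y, -z); pixel columns grow to the right and rows downward; lengths in m; the calibration is good to about 2 mm. A picture is of the moment at which its call begins. There is no depth.
- hand_in(): hands the job in; it is judged then, once.
Trained networks look in the newest picture that a camera, given by its name, has taken for a name from the list of things; names that differ only in an ending like _2 or _b are one class to them, and where a whole thing is asked for, a point or a joint stands for the part that bears it (a point fixed in the world has none). Each returns a list of dicts, best first, with "conf" (0 to 1); they miss things now and then, are a little off and sometimes report something else, mostly with a low value. They report only what shows in the picture. A call takes as long as a camera call.
- silhouettes(target, camera): "region" (480x640 bool, what is visible of it) and "bbox" ([left, top, width, height] in pixels, round what is visible of it).
The state is a dict: "t": time; "joint_positions": joint angles; "qd": joint speeds; "joint_efforts": joint torques, N m; "tool_pos": TCP position; "ee_rot": TCP orientation; "force": force on the tool from outside, world axes, zero at the start; "ft_torque": the same for the moment, N m; "gripper_width": finger opening in m; "grasp_force": force on a finger pad.
Only numpy, scipy, OpenCV 4.12 (cv2) and the standard library are available. Lean on these libraries where they do the work, as an engineer would, in place of code of your own. Each camera call takes 0.05 s, during which the arm holds its last target. There are 200 camera calls.

## Working session

There is one attempt and no reset: what is moved stays moved. The work goes in short steps, Python scripts to look and compute and a tool call to move; the robot and the scene stay as the last step left them, time stands still between calls to the robot, and variables do not carry over. Pictures are saved under pics/ and viewed, at most 10 in all, crops included, and the job is handed in when it is done.

Besides the shell and the picture viewer there is one more tool, called as name([rows], argument=value, ...), one row to a line, values as JSON. servo_tool: Moves the arm, as the interface text tells. Its arguments: {"type":"object","properties":{"increments":{"type":"array","items":{"type":"object","properties":{"grip":{"type":"number"},"tx":{"type":"number"},"ty":{"type":"number"},"tz":{"type":"number"},"wx":{"type":"number"},"wy":{"type":"number"},"wz":{"type":"number"}}}},"grip_force":{"type":"number"}},"required":["increments"]}

```bash
mkdir -p pics
cat > h.py <<'E'
from rig import *
import numpy as np, cv2
def K(c):
    f=240/np.tan(np.radians(c["fov_y"])/2); return f
def ray(c,u,v,z):
    f=K(c);E=np.array(c["extrinsics"]);d=E[:3,:3]@np.array([(u-c["cx"])/f,-(v-c["cy"])/f,-1]);o=E[:3,3]
    return o+d*(z-o[2])/d[2]
def proj(c,p):
    f=K(c);E=np.array(c["extrinsics"]);q=E[:3,:3].T@(np.array(p)-E[:3,3]);return c["cx"]+f*q[0]/-q[2],c["cy"]-f*q[1]/-q[2]
def save(c,n): cv2.imwrite("pics/"+n,c["color"][:,:,::-1])
E
python3 - <<'E'
from h import *
s=observe();print({k:np.round(v,3) for k,v in s.items()})
zs=dict(cover=.006,housing=.06,clean_cassette=.05,used_cassette=.05,spare_cassette=.031,cyclone_cap=.085,clear_bin=.07,saucer=.02,spudger=.007,bottle=.1)
for n in["top","side"]:
    c=read_camera(n);save(c,n+"0.png");print(n,c.keys(),c["fov_y"],c["cx"],c["cy"],np.round(c["extrinsics"],3).tolist())
    for t,z in zs.items():
        for r in silhouettes(t,n)[:2]:
            m=r["region"].astype(np.uint8);(a,b),wh,an=cv2.minAreaRect(cv2.findNonZero(m))
            print(t,round(r["conf"],2),r["bbox"],np.round([a,b,*wh,an],1),np.round(ray(c,a,b,z),3))
E
```

```text
{'t': np.float64(0.0), 'joint_positions': array([ 1.178,  0.053,  1.614,  0.   ,  1.476, -0.119]), 'qd': array([-0.001,  0.001,  0.   , -0.002, -0.002,  0.   ]), 'joint_efforts': array([-2.0000e-03, -3.9367e+01, -3.7018e+01, -0.0000e+00,  7.0000e-03,
        0.0000e+00]), 'tool_pos': array([0.169, 0.601, 0.209]), 'ee_rot': array([-0.   ,  0.136,  0.991, -0.001]), 'force': array([-0.059,  0.089,  0.489]), 'ft_torque': array([-0.046,  0.024, -0.043]), 'grasp_force': np.float64(0.0), 'gripper_width': np.float64(0.085)}
top dict_keys(['color', 'fov_y', 'cx', 'cy', 'extrinsics']) 54.420741563030106 322.2406873195767 238.80943519578994 [[0.002, 0.992, -0.126, 0.471], [-1.0, -0.002, -0.028, -0.026], [-0.028, 0.126, 0.992, 1.083], [0.0, 0.0, 0.0, 1.0]]
cover 0.66 [360.5, 226.9, 85.8, 82.4] [404.  267.2  66.3  54.7  60.4] [ 0.542 -0.184  0.006]
cover 0.5 [496.9, 279.5, 9.9, 63.8] [503.  312.5  65.    8.   90. ] [ 0.44  -0.404  0.006]
housing 0.97 [184.7, 195.5, 129.4, 110.0] [246.9 247.4 100.9 121.1  82.4] [0.583 0.17  0.06 ]
clean_cassette 0.58 [262.6, 228.5, 34.6, 45.3] [279.5 250.1  47.9  
[... 1470 characters left out ...]
8  25.3   8.7] [0.558 0.241 0.05 ]
used_cassette 0.33 [227.9, 248.5, 120.2, 129.1] [287.1 311.3 109.2 121.    8.9] [0.587 0.192 0.05 ]
spare_cassette 0.7 [273.8, 148.6, 48.1, 32.5] [296.6 164.4  42.8  23.5  20.2] [ 0.718 -0.251  0.031]
cyclone_cap 0.78 [193.4, 252.0, 53.8, 50.3] [222. 275.  50.  52.  90.] [0.741 0.17  0.085]
clear_bin 0.62 [314.2, 64.9, 77.3, 89.9] [353.4 107.1  69.5  85.6  12.1] [ 0.626 -0.484  0.07 ]
saucer 0.7 [234.3, 183.9, 54.5, 40.9] [260.6 203.7  41.1  51.4  63.4] [ 0.762 -0.099  0.02 ]
spudger 0.5 [382.8, 152.8, 52.5, 12.9] [408.6 158.   54.6   5.6  12.7] [ 0.44  -0.397  0.007]
bottle 0.57 [233.8, 405.0, 43.6, 64.1] [255.6 434.1  63.9  38.1  74.5] [0.546 0.467 0.1  ]
```

Run:
```python
import cv2
a=cv2.imread("pics/top0.png")[140:330,170:460];b=cv2.imread("pics/side0.png")[150:390,180:440]
cv2.imwrite("pics/topc.png",cv2.resize(a,None,fx=2.7,fy=2.7,interpolation=cv2.INTER_CUBIC));cv2.imwrite("pics/sidec.png",cv2.resize(b,None,fx=2.5,fy=2.5,interpolation=cv2.INTER_CUBIC))
```

```text
(no output)
```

View pics/topc.png

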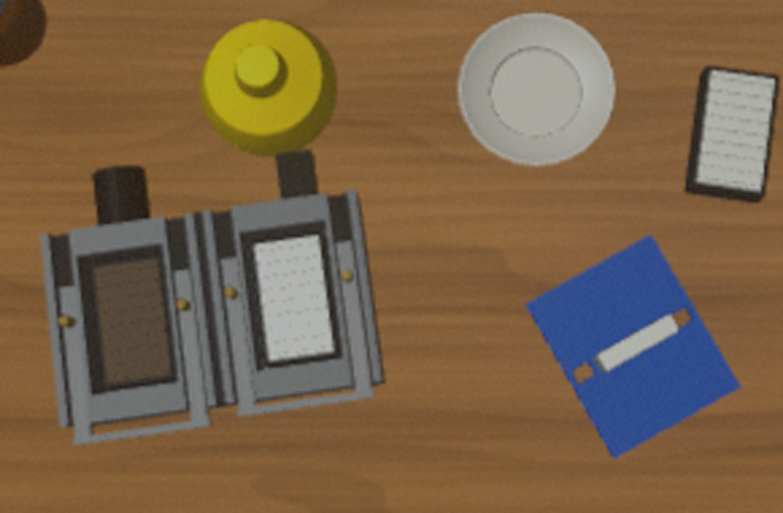

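View pics/sidec.png

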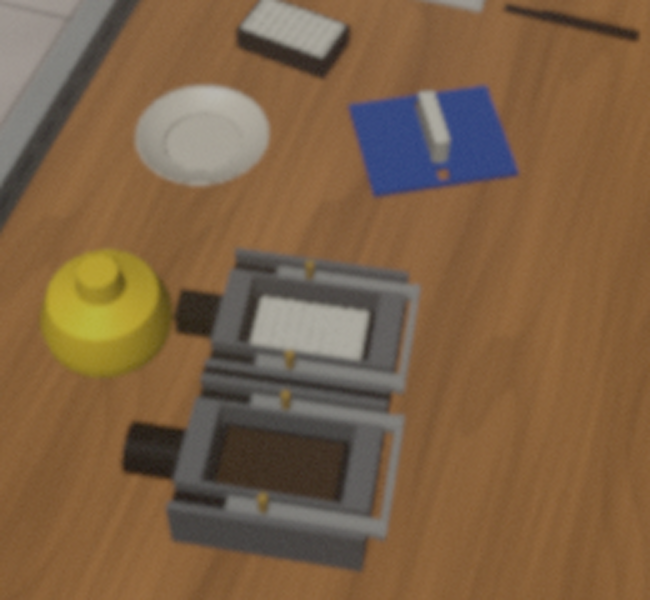

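The top view shows the clean bay (world −y, the right one) with pin tips near px (256,248) and (298,242). The cover's slots are near (386,278) and (423,257), and the cross bar is on −x. The side view agrees. Next I compute the positions precisely.

Run:
```python
from h import *
def cen(w,px,r=6):
    # weighted centroid
    u,v=map(int,np.round(px)); p=w[v-r:v+r+1,u-r:u+r+1]; vv,uu=np.mgrid[v-r:v+r+1,u-r:u+r+1]
    p=np.where(p>0.4*p.max(),p,0); return (uu*p).sum()/p.sum(),(vv*p).sum()/p.sum()
for n in["top","side"]:
    c=[read_camera(n) for _ in range(3)]; im=np.mean([x["color"] for x in c],0); c=c[0]
    br=np.clip(im[:,:,0]-im[:,:,2]-8,0,None)
    f=lambda x,y:(170+x/2.7,140+y/2.7) if n=="top" else (180+x/2.5,150+y/2.5)
    pins=[f(231,292),f(347,275)] if n=="top" else [f(289,358),f(310,268)]
    sl=[f(584,372),f(682,317)] if n=="top" else [f(443,174)]
    P=[ray(c,*cen(br,p,4),.070) for p in pins]; S=[ray(c,*cen(br,p,4),.002) for p in sl]
    print(n,"pins",np.round(P,4),"d",np.linalg.norm(P[0]-P[1]),"mid",(P[0]+P[1])/2,"yaw",np.arctan2(*( (P[0]-P[1])[[0,1]]*[-1,1])))
    print("slots",np.round(S,4))
    if len(S)>1: print("d",np.linalg.norm(S[0]-S[1]),"mid",(S[0]+S[1])/2,"yaw",np.arctan2(*((S[0]-S[1])[[0,1]]*[-1,1])))
    r=silhouettes("cover",n)[0]; 
    m=((im[:,:,2]>im[:,:,0]+40)).astype(np.uint8); m=cv2.bitwise_and(m,cv2.dilate(r["region"].astype(np.uint8),np.ones((7,7))))
    h=cv2.convexHull(cv2.findNonZero(m)); q=cv2.boxPoints(cv2.minAreaRect(h)) if n=="top" else cv2.approxPolyN(h,4)[0]
    W=np.array([ray(c,*p,.006) for p in np.array(q).reshape(4,2)]);print("corners",np.round(W,3).tolist(),"ctr",W.mean(0),"sides",np.linalg.norm(W-np.roll(W,1,0),axis=1))
    r=silhouettes("clean_cassette",n)[0]; (a,b),_,_=cv2.minAreaRect(cv2.findNonZero(r["region"].astype(np.uint8)));print("cass",ray(c,a,b,.045))
```

```text
top pins [[0.5809 0.151  0.07  ]
 [0.5942 0.0558 0.07  ]] d 0.09618023548944737 mid [0.58754394 0.10340377 0.07      ] yaw 0.1393805150770265
slots [[ 0.5183 -0.1413  0.002 ]
 [ 0.5652 -0.2257  0.002 ]]
d 0.0965224209660499 mid [ 0.54175422 -0.18346301  0.002     ] yaw 0.5063481111506302
corners [[0.577, -0.093, 0.006], [0.638, -0.202, 0.006], [0.507, -0.273, 0.006], [0.447, -0.166, 0.006]] ctr [ 0.542125  -0.1834098  0.006    ] sides [0.148743   0.12486257 0.14941993 0.12271968]
cass [0.57760626 0.10085223 0.045     ]
side pins [[0.5813 0.1546 0.07  ]
 [0.5948 0.0571 0.07  ]] d 0.09843325693299279 mid [0.58805143 0.10586121 0.07      ] yaw 0.1377991160748108
slots [[ 0.5196 -0.1407  0.002 ]]
corners [[0.576, -0.092, 0.006], [0.635, -0.198, 0.006], [0.507, -0.267, 0.006], [0.45, -0.161, 0.006]] ctr [ 0.54191768 -0.17951882  0.006     ] sides [0.14424564 0.12071197 0.14594428 0.1199298 ]
cass [0.57791994 0.1029841  0.045     ]
```

servo_tool([
  {"grip": -1, "tx": -2.85, "ty": -3.25},
  {"grip": -1, "tx": -2.85, "ty": -3.25},
  {"grip": -1, "tx": -2.85, "ty": -3.25},
  {"grip": -1, "tx": -2.85, "ty": -3.25},
  {"grip": -1, "tx": -2.85, "ty": -3.25},
  {"grip": -1, "tx": -2.85, "ty": -3.25},
  {"grip": -1, "tx": -2.85, "ty": -3.25},
  {"grip": -1, "tx": -2.85, "ty": -3.25},
  {"grip": -1, "tx": -2.85, "ty": -3.25},
  {"grip": -1, "tx": -2.85, "ty": -3.25},
])

```text
invalid input at $.increments[0]: expected keys grip, tx, ty, tz, wx, wy, wz
```

servo_tool([
  {"grip": -1, "tx": -2.85, "ty": -3.25},
  {"grip": -1, "tx": -2.85, "ty": -3.25},
  {"grip": -1, "tx": -2.85, "ty": -3.25},
  {"grip": -1, "tx": -2.85, "ty": -3.25},
  {"grip": -1, "tx": -2.85, "ty": -3.25},
  {"grip": -1, "tx": -2.85, "ty": -3.25},
  {"grip": -1, "tx": -2.85, "ty": -3.25},
  {"grip": -1, "tx": -2.85, "ty": -3.25},
  {"grip": -1, "tx": -2.85, "ty": -3.25},
  {"grip": -1, "tx": -2.85, "ty": -3.25},
])

```text
invalid input at $.increments[0]: expected keys grip, tx, ty, tz, wx, wy, wz
```

servo_tool([
  {"grip": -1, "tz": 1.5, "wz": 0.132},
  {"grip": -1, "tz": 1.5, "wz": 0.132},
  {"grip": -1, "tz": 1.5, "wz": 0.132},
  {"grip": -1, "tz": 1.5, "wz": 0.132},
  {"grip": -1, "tz": 1.5, "wz": 0.132},
  {"grip": -1, "tz": 1.5, "wz": 0.132},
  {"grip": -1},
  {"grip": -1},
])

```text
invalid input at $.increments[0]: expected keys grip, tx, ty, tz, wx, wy, wz
```

All seven keys are required.

servo_tool([
  {"grip": -1, "tx": -2.85, "ty": -3.25, "tz": 0, "wx": 0, "wy": 0, "wz": 0},
  {"grip": -1, "tx": -2.85, "ty": -3.25, "tz": 0, "wx": 0, "wy": 0, "wz": 0},
  {"grip": -1, "tx": -2.85, "ty": -3.25, "tz": 0, "wx": 0, "wy": 0, "wz": 0},
  {"grip": -1, "tx": -2.85, "ty": -3.25, "tz": 0, "wx": 0, "wy": 0, "wz": 0},
  {"grip": -1, "tx": -2.85, "ty": -3.25, "tz": 0, "wx": 0, "wy": 0, "wz": 0},
  {"grip": -1, "tx": -2.85, "ty": -3.25, "tz": 0, "wx": 0, "wy": 0, "wz": 0},
  {"grip": -1, "tx": -2.85, "ty": -3.25, "tz": 0, "wx": 0, "wy": 0, "wz": 0},
  {"grip": -1, "tx": -2.85, "ty": -3.25, "tz": 0, "wx": 0, "wy": 0, "wz": 0},
  {"grip": -1, "tx": -2.85, "ty": -3.25, "tz": 0, "wx": 0, "wy": 0, "wz": 0},
  {"grip": -1, "tx": -2.85, "ty": -3.25, "tz": 0, "wx": 0, "wy": 0, "wz": 0},
])

```text
t: 2.6
tool_pos: [0.356, 0.2102, 0.2104]
ee_rot: [0.001, 0.136, 0.991, 0.0]
force: [1.6, -0.4, -0.1]
gripper_width: 0.0855
grasp_force: 0.0
```

servo_tool([
  {"grip": -1, "tx": -2.85, "ty": -3.25, "tz": 0, "wx": 0, "wy": 0, "wz": 0},
  {"grip": -1, "tx": -2.85, "ty": -3.25, "tz": 0, "wx": 0, "wy": 0, "wz": 0},
  {"grip": -1, "tx": -2.85, "ty": -3.25, "tz": 0, "wx": 0, "wy": 0, "wz": 0},
  {"grip": -1, "tx": -2.85, "ty": -3.25, "tz": 0, "wx": 0, "wy": 0, "wz": 0},
  {"grip": -1, "tx": -2.85, "ty": -3.25, "tz": 0, "wx": 0, "wy": 0, "wz": 0},
  {"grip": -1, "tx": -2.85, "ty": -3.25, "tz": 0, "wx": 0, "wy": 0, "wz": 0},
  {"grip": -1, "tx": -2.85, "ty": -3.25, "tz": 0, "wx": 0, "wy": 0, "wz": 0},
  {"grip": -1, "tx": -2.85, "ty": -3.25, "tz": 0, "wx": 0, "wy": 0, "wz": 0},
  {"grip": -1, "tx": -2.85, "ty": -3.25, "tz": 0, "wx": 0, "wy": 0, "wz": 0},
  {"grip": -1, "tx": -2.85, "ty": -3.25, "tz": 0, "wx": 0, "wy": 0, "wz": 0},
])

```text
t: 3.6
tool_pos: [0.5426, -0.18, 0.2102]
ee_rot: [0.0, 0.137, 0.991, 0.0]
force: [0.4, 1.7, 1.4]
gripper_width: 0.0855
grasp_force: 0.0
```

servo_tool([
  {"grip": -1, "tx": 0, "ty": 0, "tz": 1.5, "wx": 0, "wy": 0, "wz": 0.132},
  {"grip": -1, "tx": 0, "ty": 0, "tz": 1.5, "wx": 0, "wy": 0, "wz": 0.132},
  {"grip": -1, "tx": 0, "ty": 0, "tz": 1.5, "wx": 0, "wy": 0, "wz": 0.132},
  {"grip": -1, "tx": 0, "ty": 0, "tz": 1.5, "wx": 0, "wy": 0, "wz": 0.132},
  {"grip": -1, "tx": 0, "ty": 0, "tz": 1.5, "wx": 0, "wy": 0, "wz": 0.132},
  {"grip": -1, "tx": 0, "ty": 0, "tz": 1.5, "wx": 0, "wy": 0, "wz": 0.132},
  {"grip": -1, "tx": 0, "ty": 0, "tz": 0, "wx": 0, "wy": 0, "wz": 0},
  {"grip": -1, "tx": 0, "ty": 0, "tz": 0, "wx": 0, "wy": 0, "wz": 0},
])

```text
t: 4.4
tool_pos: [0.542, -0.1782, 0.1202]
ee_rot: [-0.0, 0.507, 0.862, -0.0]
force: [0.1, 0.0, 0.6]
gripper_width: 0.0856
grasp_force: 0.0
```

servo_tool([
  {"grip": -1, "tx": -0.4, "ty": -0.2, "tz": 2, "wx": 0, "wy": 0, "wz": 0},
  {"grip": -1, "tx": 0, "ty": 0, "tz": 2, "wx": 0, "wy": 0, "wz": 0},
  {"grip": -1, "tx": 0, "ty": 0, "tz": 2, "wx": 0, "wy": 0, "wz": 0},
  {"grip": -1, "tx": 0, "ty": 0, "tz": 1.5, "wx": 0, "wy": 0, "wz": 0},
  {"grip": -1, "tx": 0, "ty": 0, "tz": 1.5, "wx": 0, "wy": 0, "wz": 0},
  {"grip": -1, "tx": 0, "ty": 0, "tz": 1.0, "wx": 0, "wy": 0, "wz": 0},
  {"grip": -1, "tx": 0, "ty": 0, "tz": 0.4, "wx": 0, "wy": 0, "wz": 0},
  {"grip": -1, "tx": 0, "ty": 0, "tz": 0, "wx": 0, "wy": 0, "wz": 0},
])

```text
t: 5.2
tool_pos: [0.542, -0.1826, 0.0157]
ee_rot: [-0.0, 0.508, 0.861, -0.0]
force: [-0.0, -0.1, -0.9]
gripper_width: 0.085
grasp_force: 0.0
```

servo_tool([
  {"grip": 1, "tx": 0, "ty": 0, "tz": 0, "wx": 0, "wy": 0, "wz": 0},
  {"grip": 1, "tx": 0, "ty": 0, "tz": 0, "wx": 0, "wy": 0, "wz": 0},
  {"grip": 1, "tx": 0, "ty": 0, "tz": 0, "wx": 0, "wy": 0, "wz": 0},
  {"grip": 1, "tx": 0, "ty": 0, "tz": 0, "wx": 0, "wy": 0, "wz": 0},
  {"grip": 1, "tx": 0, "ty": 0, "tz": 0, "wx": 0, "wy": 0, "wz": 0},
  {"grip": 1, "tx": 0, "ty": 0, "tz": 0, "wx": 0, "wy": 0, "wz": 0},
  {"grip": 1, "tx": 0, "ty": 0, "tz": 0, "wx": 0, "wy": 0, "wz": 0},
  {"grip": 1, "tx": 0, "ty": 0, "tz": 0, "wx": 0, "wy": 0, "wz": 0},
], grip_force=50)

```text
t: 6.0
tool_pos: [0.5424, -0.1828, 0.0166]
ee_rot: [0.0, 0.508, 0.861, -0.0]
force: [-2.1, 0.3, 4.6]
gripper_width: 0.0132
grasp_force: 49.1
```

servo_tool([
  {"grip": 1, "tx": 0, "ty": 0, "tz": -1, "wx": 0, "wy": 0, "wz": 0},
  {"grip": 1, "tx": 0, "ty": 0, "tz": -2.5, "wx": 0, "wy": 0, "wz": 0},
  {"grip": 1, "tx": 0, "ty": 0, "tz": -3, "wx": 0, "wy": 0, "wz": 0},
  {"grip": 1, "tx": 0, "ty": 0, "tz": -3, "wx": 0, "wy": 0, "wz": 0},
  {"grip": 1, "tx": 0, "ty": 0, "tz": -3, "wx": 0, "wy": 0, "wz": 0},
  {"grip": 1, "tx": 0, "ty": 0, "tz": -2.5, "wx": 0, "wy": 0, "wz": 0},
  {"grip": 1, "tx": 0, "ty": 0, "tz": -1, "wx": 0, "wy": 0, "wz": 0},
])

```text
t: 6.7
tool_pos: [0.5433, -0.1831, 0.179]
ee_rot: [0.002, 0.508, 0.861, 0.0]
force: [0.3, -0.9, -2.4]
gripper_width: 0.013
grasp_force: 49.0
```

servo_tool([
  {"grip": 1, "tx": 1.15, "ty": 0.9, "tz": 0, "wx": 0, "wy": 0, "wz": 0},
  {"grip": 1, "tx": 2.29, "ty": 1.79, "tz": 0, "wx": 0, "wy": 0, "wz": 0},
  {"grip": 1, "tx": 2.29, "ty": 1.79, "tz": 0, "wx": 0, "wy": 0, "wz": 0},
  {"grip": 1, "tx": 2.29, "ty": 1.79, "tz": 0, "wx": 0, "wy": 0, "wz": 0},
  {"grip": 1, "tx": 2.29, "ty": 1.79, "tz": 0, "wx": 0, "wy": 0, "wz": 0},
  {"grip": 1, "tx": 2.29, "ty": 1.79, "tz": 0, "wx": 0, "wy": 0, "wz": 0},
  {"grip": 1, "tx": 2.29, "ty": 1.79, "tz": 0, "wx": 0, "wy": 0, "wz": 0},
  {"grip": 1, "tx": 2.29, "ty": 1.79, "tz": 0, "wx": 0, "wy": 0, "wz": 0},
  {"grip": 1, "tx": 2.29, "ty": 1.79, "tz": 0, "wx": 0, "wy": 0, "wz": 0},
  {"grip": 1, "tx": 2.29, "ty": 1.79, "tz": 0, "wx": 0, "wy": 0, "wz": 0},
  {"grip": 1, "tx": 1.15, "ty": 0.9, "tz": 0, "wx": 0, "wy": 0, "wz": 0},
])

```text
t: 7.8
tool_pos: [0.5864, 0.1074, 0.1732]
ee_rot: [-0.002, 0.507, 0.862, -0.001]
force: [-0.4, -0.7, -2.9]
gripper_width: 0.013
grasp_force: 49.0
```

servo_tool([
  {"grip": 1, "tx": 0, "ty": 0, "tz": 0, "wx": 0, "wy": 0, "wz": 0.046},
  {"grip": 1, "tx": 0, "ty": 0, "tz": 0, "wx": 0, "wy": 0, "wz": 0.092},
  {"grip": 1, "tx": 0, "ty": 0, "tz": 0, "wx": 0, "wy": 0, "wz": 0.092},
  {"grip": 1, "tx": 0, "ty": 0, "tz": 0, "wx": 0, "wy": 0, "wz": 0.092},
  {"grip": 1, "tx": 0, "ty": 0, "tz": 0, "wx": 0, "wy": 0, "wz": 0.046},
  {"grip": 1, "tx": 0, "ty": 0, "tz": 0, "wx": 0, "wy": 0, "wz": 0},
  {"grip": 1, "tx": 0, "ty": 0, "tz": 0, "wx": 0, "wy": 0, "wz": 0},
])

```text
t: 8.5
tool_pos: [0.5873, 0.1045, 0.1748]
ee_rot: [-0.001, 0.657, 0.754, -0.001]
force: [-0.1, -0.3, -2.6]
gripper_width: 0.0131
grasp_force: 49.0
```

Run:
```python
from h import *
ims=[]
for n in["top","side"]:
    c=read_camera(n); im=c["color"].astype(int); s=observe(); zc=s["tool_pos"][2]-.0166
    u,v=map(int,proj(c,[.5875,.1045,zc]))
    ims.append(cv2.resize(c["color"][v-75:v+75,u-75:u+75,::-1],(400,400),interpolation=cv2.INTER_CUBIC))
    m=(im[:,:,2]>im[:,:,0]+40).astype(np.uint8)
    k,l,st,_=cv2.connectedComponentsWithStats(m); i=1+np.argmax(st[1:,4]*[np.hypot(*(_[j]-[u,v]))<70 for j in range(1,k)])
    print(st[i],(u,v))
    h=cv2.convexHull(cv2.findNonZero((l==i).astype(np.uint8))); q=cv2.approxPolyN(h,4)[0]
    W=np.array([ray(c,*p,zc+.006) for p in q]);print("corners",np.round(W,3).tolist(),"ctr",W.mean(0),"sides",np.linalg.norm(W-np.roll(W,1,0),axis=1))
print({k:np.round(s[k],4) for k in["t","tool_pos","ee_rot","force","gripper_width","ft_torque"]})
cv2.imwrite("pics/held.png",np.hstack(ims))
```

```text
[ 283  200   23   76 1193] (270, 239)
corners [[0.514, 0.077, 0.165], [0.667, 0.079, 0.165], [0.667, 0.053, 0.165], [0.52, 0.032, 0.165]] ctr [0.59209135 0.06011348 0.16452497] sides [0.04571088 0.15251828 0.02619425 0.14798309]
[ 257  221   82   58 2883] (299, 248)
corners [[0.505, 0.158, 0.165], [0.651, 0.18, 0.165], [0.669, 0.055, 0.165], [0.523, 0.036, 0.165]] ctr [0.58691534 0.10730315 0.16480198] sides [0.12297452 0.14824799 0.12652129 0.14634815]
{'t': np.float64(8.6), 'tool_pos': array([0.5877, 0.1045, 0.1754]), 'ee_rot': array([-4.000e-04,  6.568e-01,  7.540e-01, -4.000e-04]), 'force': array([ 0.2233,  0.2017, -2.5035]), 'gripper_width': np.float64(0.0134), 'ft_torque': array([-0.0006,  0.0171,  0.0068])}
```

View pics/held.png

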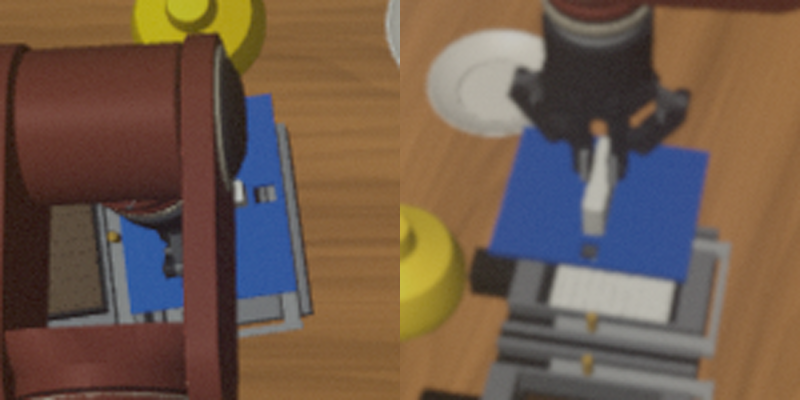

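The side view shows the cover held level, its slot in line with the pins and its centre within about 1.5 mm of the pin midpoint. I'm lowering it now.

servo_tool([
  {"grip": 1, "tx": 0, "ty": 0, "tz": 1, "wx": 0, "wy": 0, "wz": 0},
  {"grip": 1, "tx": 0, "ty": 0, "tz": 1.5, "wx": 0, "wy": 0, "wz": 0},
  {"grip": 1, "tx": 0, "ty": 0, "tz": 1.5, "wx": 0, "wy": 0, "wz": 0},
  {"grip": 1, "tx": 0, "ty": 0, "tz": 1.5, "wx": 0, "wy": 0, "wz": 0},
  {"grip": 1, "tx": 0, "ty": 0, "tz": 1.2, "wx": 0, "wy": 0, "wz": 0},
  {"grip": 1, "tx": 0, "ty": 0, "tz": 0.8, "wx": 0, "wy": 0, "wz": 0},
  {"grip": 1, "tx": 0, "ty": 0, "tz": 0.4, "wx": 0, "wy": 0, "wz": 0},
  {"grip": 1, "tx": 0, "ty": 0, "tz": 0, "wx": 0, "wy": 0, "wz": 0},
  {"grip": 1, "tx": 0, "ty": 0, "tz": 0, "wx": 0, "wy": 0, "wz": 0},
])

```text
t: 9.5
tool_pos: [0.5887, 0.1045, 0.0978]
ee_rot: [0.0, 0.657, 0.754, 0.0]
force: [-0.4, 0.6, -3.1]
gripper_width: 0.013
grasp_force: 49.1
```

servo_tool([
  {"grip": 1, "tx": 0, "ty": 0, "tz": 0.2, "wx": 0, "wy": 0, "wz": 0},
  {"grip": 1, "tx": 0, "ty": 0, "tz": 0.2, "wx": 0, "wy": 0, "wz": 0},
  {"grip": 1, "tx": 0, "ty": 0, "tz": 0.2, "wx": 0, "wy": 0, "wz": 0},
  {"grip": 1, "tx": 0, "ty": 0, "tz": 0.1, "wx": 0, "wy": 0, "wz": 0},
  {"grip": 1, "tx": 0, "ty": 0, "tz": 0, "wx": 0, "wy": 0, "wz": 0},
])

```text
t: 10.0
tool_pos: [0.5879, 0.1045, 0.0898]
ee_rot: [-0.0, 0.657, 0.754, -0.0]
force: [0.2, 0.2, -2.5]
gripper_width: 0.0131
grasp_force: 49.0
```

servo_tool([
  {"grip": 1, "tx": 0, "ty": 0, "tz": 0.1, "wx": 0, "wy": 0, "wz": 0},
  {"grip": 1, "tx": 0, "ty": 0, "tz": 0.1, "wx": 0, "wy": 0, "wz": 0},
  {"grip": 1, "tx": 0, "ty": 0, "tz": 0.1, "wx": 0, "wy": 0, "wz": 0},
  {"grip": 1, "tx": 0, "ty": 0, "tz": 0, "wx": 0, "wy": 0, "wz": 0},
])

```text
t: 10.4
tool_pos: [0.5879, 0.1045, 0.0868]
ee_rot: [-0.0, 0.657, 0.754, -0.0]
force: [-0.3, 0.6, -2.3]
gripper_width: 0.0131
grasp_force: 49.0
```

Underside is already below tip height with no force, so the pins are entering the slots.

servo_tool([
  {"grip": 1, "tx": 0, "ty": 0, "tz": 0.2, "wx": 0, "wy": 0, "wz": 0},
  {"grip": 1, "tx": 0, "ty": 0, "tz": 0.2, "wx": 0, "wy": 0, "wz": 0},
  {"grip": 1, "tx": 0, "ty": 0, "tz": 0.2, "wx": 0, "wy": 0, "wz": 0},
  {"grip": 1, "tx": 0, "ty": 0, "tz": 0.1, "wx": 0, "wy": 0, "wz": 0},
  {"grip": 1, "tx": 0, "ty": 0, "tz": 0.1, "wx": 0, "wy": 0, "wz": 0},
  {"grip": 1, "tx": 0, "ty": 0, "tz": 0, "wx": 0, "wy": 0, "wz": 0},
])

```text
t: 11.0
tool_pos: [0.588, 0.1045, 0.0789]
ee_rot: [-0.0, 0.657, 0.754, -0.0]
force: [-0.3, 0.2, -2.5]
gripper_width: 0.0133
grasp_force: 49.0
```

servo_tool([
  {"grip": 1, "tx": 0, "ty": 0, "tz": 0.1, "wx": 0, "wy": 0, "wz": 0},
  {"grip": 1, "tx": 0, "ty": 0, "tz": 0.1, "wx": 0, "wy": 0, "wz": 0},
  {"grip": 1, "tx": 0, "ty": 0, "tz": 0.05, "wx": 0, "wy": 0, "wz": 0},
  {"grip": 1, "tx": 0, "ty": 0, "tz": 0, "wx": 0, "wy": 0, "wz": 0},
])

```text
t: 11.4
tool_pos: [0.5881, 0.1045, 0.0767]
ee_rot: [0.0, 0.657, 0.754, 0.0]
force: [-0.9, -0.8, -2.8]
gripper_width: 0.0133
grasp_force: 49.2
```

servo_tool([
  {"grip": 1, "tx": 0, "ty": 0, "tz": 0.05, "wx": 0, "wy": 0, "wz": 0},
  {"grip": 1, "tx": 0, "ty": 0, "tz": 0.05, "wx": 0, "wy": 0, "wz": 0},
  {"grip": 1, "tx": 0, "ty": 0, "tz": 0, "wx": 0, "wy": 0, "wz": 0},
])

```text
t: 11.7
tool_pos: [0.5882, 0.1045, 0.0766]
ee_rot: [0.0, 0.657, 0.754, -0.0]
force: [-4.1, -0.3, 5.7]
gripper_width: 0.0131
grasp_force: 50.4
```

Contact came at exactly the seated height (0.0766). I'm releasing and backing off.

servo_tool([
  {"grip": 0.3, "tx": 0, "ty": 0, "tz": 0, "wx": 0, "wy": 0, "wz": 0},
  {"grip": 0, "tx": 0, "ty": 0, "tz": 0, "wx": 0, "wy": 0, "wz": 0},
  {"grip": -0.5, "tx": 0, "ty": 0, "tz": 0, "wx": 0, "wy": 0, "wz": 0},
  {"grip": -0.5, "tx": 0, "ty": 0, "tz": 0, "wx": 0, "wy": 0, "wz": 0},
  {"grip": -0.5, "tx": 0, "ty": 0, "tz": 0, "wx": 0, "wy": 0, "wz": 0},
], grip_force=20)

```text
t: 12.2
tool_pos: [0.5881, 0.1045, 0.0755]
ee_rot: [0.0, 0.657, 0.754, 0.0]
force: [-0.4, -0.3, -0.1]
gripper_width: 0.0639
grasp_force: 0.0
```

servo_tool([
  {"grip": -0.5, "tx": 0, "ty": 0, "tz": -1, "wx": 0, "wy": 0, "wz": 0},
  {"grip": -0.5, "tx": 0, "ty": 0, "tz": -2, "wx": 0, "wy": 0, "wz": 0},
  {"grip": -0.5, "tx": 0, "ty": 0, "tz": -3, "wx": 0, "wy": 0, "wz": 0},
  {"grip": -0.5, "tx": 0, "ty": 0, "tz": -4, "wx": 0, "wy": 0, "wz": 0},
  {"grip": -0.5, "tx": 0, "ty": 0, "tz": -3, "wx": 0, "wy": 0, "wz": 0},
  {"grip": -0.5, "tx": 3, "ty": -3, "tz": -1, "wx": 0, "wy": 0, "wz": 0},
  {"grip": -0.5, "tx": -3, "ty": -3, "tz": 0, "wx": 0, "wy": 0, "wz": 0},
  {"grip": -0.5, "tx": -4, "ty": -1, "tz": 0, "wx": 0, "wy": 0, "wz": 0},
  {"grip": -0.5, "tx": -4, "ty": -1, "tz": 0, "wx": 0, "wy": 0, "wz": 0},
  {"grip": -0.5, "tx": -4, "ty": -1, "tz": 0, "wx": 0, "wy": 0, "wz": 0},
  {"grip": -0.5, "tx": -4, "ty": -1, "tz": 0, "wx": 0, "wy": 0, "wz": 0},
  {"grip": -0.5, "tx": -4, "ty": -1, "tz": 0, "wx": 0, "wy": 0, "wz": 0},
])

```text
t: 13.4
tool_pos: [0.5062, -0.1103, 0.2168]
ee_rot: [0.001, 0.657, 0.754, 0.0]
force: [0.9, 0.3, -0.3]
gripper_width: 0.0642
grasp_force: 0.0
```

Run:
```python
from h import *
ims=[]
for n in["top","side"]:
    c=read_camera(n); u,v=map(int,proj(c,[.5875,.1045,.06]))
    ims.append(cv2.resize(c["color"][v-75:v+75,u-75:u+75,::-1],(400,400),interpolation=cv2.INTER_CUBIC))
    for z in(.066,.0795):
        r=(c["color"].astype(int)); m=(r[:,:,2]>r[:,:,0]+40).astype(np.uint8); M=np.zeros_like(m);M[v-60:v+60,u-60:u+60]=m[v-60:v+60,u-60:u+60]
        q=cv2.approxPolyN(cv2.convexHull(cv2.findNonZero(M)),4)[0];W=np.array([ray(c,*p,z) for p in q]);print(n,z,W.mean(0),np.linalg.norm(W-np.roll(W,1,0),axis=1))
s=observe();print(s["t"],s["tool_pos"],s["force"])
cv2.imwrite("pics/done.png",np.hstack(ims))
```

```text
top 0.066 [0.5872058  0.10400098 0.066     ] [0.12558122 0.14974415 0.12607277 0.15210112]
top 0.0795 [0.58566905 0.10227126 0.0795    ] [0.1239146  0.14775686 0.12439962 0.15008255]
side 0.066 [0.58837067 0.10774218 0.066     ] [0.12665302 0.15287022 0.12289155 0.14599815]
side 0.0795 [0.58527684 0.11643004 0.0795    ] [0.12493593 0.1507977  0.12122546 0.14401879]
13.5 [ 0.50603315 -0.1126464   0.21665281] [ 0.66387308  1.12304145 -0.25709146]
```

View pics/done.png

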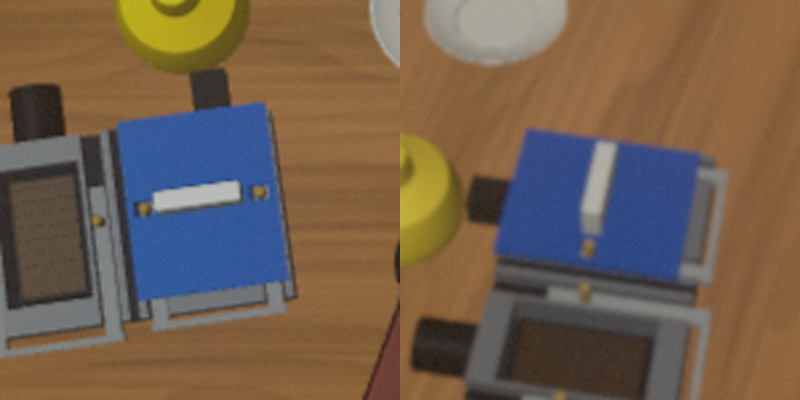

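Both brass pins show through the slots (top crop at (144,208) and (260,192)). The plate lies flat, and both cameras agree at rim height.

```bash
python3 -c "
from rig import *
print(hand_in())"
```

```text
the job is handed in; nothing more can be done
None
```

The cover plate lies flat on the clean cassette's bay with both brass pins up through its slots, the gripper has let go and is clear, and the job is handed in after about 13.5 s (the judge's verdict was not shown).

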